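# Raise the spray hood's window to the marker and start the fan

### The arm

A 6-joint arm with a two-finger parallel gripper is mounted at the origin on the work surface. World frame = base frame: x ahead of the robot, y to its left, z up, the work surface at z = 0. Lengths are in m, angles in rad, forces in N, time in s.
With the tool pointing down it reaches from about 0.225 to 0.875 m from the base axis. Payload 3.4 kg.
Tool frame: the origin (TCP) lies between the finger pads; the fingertips stand 11 mm ahead of it and the grasp point (between the pads) lies 8 mm behind it (tips_ahead is the distance from the TCP to the fingertips, in m); z points along the fingers, x is the direction in which the jaws open and shut, and the axes are right-handed (so a half turn about z gives the same grasp; the last joint's range is limited). The gripper opens to 85 mm and grips with 20 to 120 N. Pads are 22 mm wide; open, the fingers measure 114 mm over their backs; the gripper's body (76 mm by 85 mm) begins 54 mm behind the grasp point. The pads swing forward as they close: fully open they stand 13 mm farther back than shut.
Start: joints at [-1.437, 0.276, 1.505, -0, 1.361, -0.121], TCP at [0.145, -0.556, 0.242] pointing down, gripper open.
Joint ranges: [-2.89, 2.89], [-0.75, 2.08], [0.22, 2.7], [-1.18, 4.32], [0.11, 2.71], [-2.7, 2.7]. Speed limits (rad/s): [2.57, 2.57, 3.14, 3.14, 3.14, 3.14].

### API

Orientations are given as a unit quaternion [w, x, y, z].
In Python, from rig import get_state, get_image, sign_off, masks_of, tips_ahead gives the robot as it stands.
- The arm moves only by the tool play_rows, never from a script. Its argument "series" is a list of rows, each an object of numbers: "fingers": the closure, from -1 (fully open) to 1 (shut); "dx", "dy", "dz": the shift along the world's x, y, z in mm; "turn": the turn about the world's z in rad. A call has 1 to 20 rows; each row shifts and turns the pose as measured when the row begins; what a row does not reach is not made up. A row lasts 1/12 s, in which the tool goes at most 41.7 mm and 7.16 degrees, less where a joint would pass 70% of its speed; a pose out of reach is approached as far as the arm can. A call with a gripper value outside its range is refused whole. The fingers move at their own pace and stop on an object; "squeeze" is the grip in N (left out, the last holds). Time passes only in rows, so rows that do not move let the fingers close. It gives the time, the measured TCP pose, the force and the opening at its end, in the units of the state.
- get_state(): the state, without advancing time (a new reading comes with each control period).
- get_image(name): name is "scene" or "top" or "wrist"; returns a dict with "pixels" (420x560x3 uint8, red, green, blue), "vfov" (degrees; the focal length in pixels is half the picture's height over the tangent of half this angle, whatever the lens; pixels are square), "cx", "cy" (the principal point, pixels), "dist" ([k1, k2, p1, p2, k3] as OpenCV has them; the pictures are not rectified), "rvec" (rotation vector, rad) and "tvec" (3), from world to camera coordinates, as OpenCV has them; the wrist camera has in their place "hand_eye" (4x4, takes a point from camera to tool coordinates, whose origin is the TCP and whose axes are the tool frame's). Camera axes: x right, y down, z forward; pixel columns grow to the right and rows downward; lengths in m; the calibration is good to about 2 mm. A picture is of the moment at which its call begins: read the wrist's pose just before it. There is no depth.
- sign_off(): hands the job in, once; it reports no verdict.
Trained networks look in a picture, given as the dict that the camera call returned (one of the last four; its "shot" number tells which), for a name from the list of things; names that differ only in an ending like _2 or _b are one class to them, and where a whole thing is asked for, a point or a joint stands for the part that bears it (a point fixed in the world has none). Each returns a list of dicts, best first, with "p" (0 to 1); they miss things now and then, are a little off and sometimes report something else, mostly with a low value. They report only what shows in the picture. A call takes as long as a camera call. They do not tell look-alikes from the thing itself.
- masks_of(picture, label): "region" (420x560 bool, what is visible of it) and "xy" ([column, row] in pixels, amid what is visible of it).
The state is a dict: "clock": time; "qpos": joint angles; "qd": joint speeds; "effort": joint torques, N m; "position": TCP position; "ee_rot": TCP orientation; "contact_force": force on the tool from outside, world axes, zero at the start; "moment": the same for the moment, N m; "width": finger opening in m.
Only numpy, scipy, OpenCV 4.12 (cv2) and the standard library are available. Lean on these libraries where they do the work, as an engineer would, in place of code of your own. Each camera call takes 0.05 s, during which the arm holds its last target. There are 200 camera calls.

### The job

Get the spray hood ready: with the fingertips, push its counterweighted sliding window up from beneath its lip until the lip is level with the steel pointer clamped on the hood's side post, and leave it standing there. Then press the round fan push button on the bench right down and let it come back up. Do not pinch the lip, and leave the pointer, the dial and everything else on the bench and in the hood where they are.

Things in the scene. Friction and masses are not known exactly. Their poses are not given: they have to be found in the camera images.
- hood: Spray hood, grey frame, clear panes, fixed, 450 mm wide, 410 deep, 415 high. Origin on the bench at the foot of the slanted front, middle; x into the hood, y to the robot's left, z up. The front leans back 30 degrees: the window travels 0.5 along hood x and 0.866 up per unit. Side posts, 36 mm square, at y = -205 and +205 mm; below the window the front is open down to the 20 mm high floor plate
- sash (a joint): The sliding window: travel in m up the slanted front (0 = lowest stop, 0.22 = top stop). A clear pane in a thin aluminium frame, 352 mm wide, 226 mm tall along the slope, about 0.5 kg, balanced by counterweights in the posts: it needs 2 to 4 N along the slope to move and stays where it is left
- lip (a point): Middle of the underside of the window's lip, 19 mm out from the pane. The lip is a ledge 320 mm long, 38 deep, 14 thick, standing out square from the pane's bottom edge towards the robot (outer edge 19 mm higher than the root). x axis: square into the pane (forward, 30 degrees down); y: along the lip to the robot's left; z: up the slope. Below it is the opening; the bench before its middle is free
- lip_end (a point): On the robot's-left (hood +y) end face of the lip, middle of its 14 mm thickness, i.e. 7 mm up the slope from the underside; same axes as lip. The top of the lip is a 4 mm black rubber strip, the rest aluminium; pinching means fingers pressing on top and underside at once
- mark (a point): Tip of the small steel pointer of the dark clamp on the hood's +y (robot's left) post, 65 to 175 mm up the slope from the lip at the start; middle of the pointer's 8 mm thickness; axes as lip. The window is at the mark when lip_end and this point are equally far up the slope (along this z). The tip is about 9 mm beyond the lip's end sideways, so the lip passes freely
- fan (a joint): Travel of the fan push button, m: 0 = up, 0.007 = fully down. It springs back; fully down takes 5 N
- fan_top (a point): Middle of the top of the fan push button: round, black, 40 mm across, on a low grey housing on the bench near one front corner of the hood (left or right). It is pressed straight down
- dial (a joint): Angle (rad) of the timer dial: a knob with a bar grip, 44 mm across, on a grey housing near the hood's other front corner. To be left alone
- tin: Closed paint tin, 80 mm across, 100 mm high, standing in the hood; origin under its middle
- bracket: Small L-shaped wooden bracket, 100 x 30 mm, 72 mm high, on the hood's floor; origin under its middle
- tape: Roll of masking tape lying flat, 96 mm across, 24 mm high, in front of the hood; origin under its middle
- brush: Paint brush lying on the bench in front of the hood
- mug: White mug, 80 mm across, 90 mm high, on the robot's left; origin under its middle
- thinner: White bottle, 70 mm across, 190 mm high, on the robot's right; origin under its middle
- driver: Screwdriver lying on the bench on the robot's left
Not all that is in view belongs to the job. Leave any pink or yellow look-alike of the part that bears fan alone.

How it is judged:
By the outcome, as a careful person would: the job done as asked, in the order asked, and still so for the second after the job is handed in, with the robot touching nothing.
It also fails if it takes over 58 s, if anything falls off the work surface, if the arm or the gripper's body presses on something with over 40 N, if the wrist force passes 120 N, or if a joint passes its speed limit or range.

## Working session

There is one attempt and no reset: what is moved stays moved. The work goes in short steps, Python scripts to look and compute and a tool call to move; the robot and the scene stay as the last step left them, time stands still between calls to the robot, and variables do not carry over. Pictures are saved under pics/ and viewed, about 8 in all and at most 12, crops included, and the job is handed in when it is done.

Besides the shell and the picture viewer there is one more tool, called after "Request:" in YAML: its name, and indented under it one key for each argument. play_rows: Moves the arm, as the interface text tells. Its arguments: {"type":"object","properties":{"series":{"type":"array"},"squeeze":{"type":"number"}},"required":["series"]}

```bash
mkdir -p pics; ls; cat > h.py <<'E'
import numpy as np,cv2
from rig import *
def K(im):
    f=im["pixels"].shape[0]/2/np.tan(np.radians(im["vfov"])/2)
    return np.array([[f,0,im["cx"]],[0,f,im["cy"]],[0,0,1.]])
def save(im,n): cv2.imwrite("pics/"+n,cv2.cvtColor(im["pixels"],cv2.COLOR_RGB2BGR))
def ray(im,uv):
    u=cv2.undistortPoints(np.array([[uv]],float),K(im),np.array(im["dist"],float))[0,0]
    R=cv2.Rodrigues(np.array(im["rvec"],float))[0];t=np.array(im["tvec"],float).ravel()
    d=R.T@np.array([u[0],u[1],1]);return -R.T@t,d/np.linalg.norm(d)
def atz(im,uv,z):
    o,d=ray(im,uv);return o+d*(z-o[2])/d[2]
def proj(im,P):
    return cv2.projectPoints(np.array(P,float).reshape(-1,3),np.array(im["rvec"],float),np.array(im["tvec"],float),K(im),np.array(im["dist"],float))[0][:,0]
def tri(rs):
    A=0;b=0
    for o,d in rs:
        M=np.eye(3)-np.outer(d,d);A=A+M;b=b+M@o
    return np.linalg.solve(A,b)
E
python3 - <<'E'
from h import *
for n in("scene","top"):
    im=get_image(n);save(im,n+"0.png")
    o,_=ray(im,(280,210));print(n,im["vfov"],o.round(3))
    for l in["hood","sash","lip","fan","dial","tape","mug","thinner","brush","driver","mark","tin","bracket"]:
        print(l,[(round(r["p"],2),np.round(r["xy"]).tolist(),int(r["region"].sum())) for r in masks_of(im,l)[:3]])
E
```

```text
pics
scene 47.61843809138935 [ 1.257 -0.915  1.152]
hood [(0.66, [377.0, 228.0], 162), (0.59, [372.0, 258.0], 20001)]
sash [(0.79, [319.0, 224.0], 795)]
lip [(0.72, [318.0, 227.0], 801)]
fan [(0.62, [331.0, 181.0], 53), (0.56, [330.0, 197.0], 54), (0.48, [307.0, 192.0], 66)]
dial [(0.73, [244.0, 280.0], 170)]
tape [(0.57, [305.0, 217.0], 247)]
mug [(0.86, [346.0, 156.0], 524)]
thinner [(0.67, [188.0, 309.0], 1120)]
brush [(0.94, [252.0, 256.0], 508)]
driver [(0.57, [301.0, 173.0], 89)]
mark [(0.5, [188.0, 311.0], 1114)]
tin [(0.66, [376.0, 227.0], 183), (0.43, [245.0, 280.0], 173), (0.39, [329.0, 284.0], 69)]
bracket []
top 54.46874586927679 [0.413 0.002 1.17 ]
hood [(0.87, [270.0, 89.0], 37313), (0.6, [102.0, 246.0], 1054)]
sash [(0.62, [276.0, 135.0], 11627)]
lip [(0.83, [278.0, 129.0], 11817)]
fan [(0.71, [193.0, 254.0], 144), (0.68, [192.0, 220.0], 192), (0.52, [160.0, 245.0], 163)]
dial [(0.6, [363.0, 205.0], 190)]
tape [(0.65, [102.0, 246.0], 1071), (0.59, [229.0, 217.0], 328)]
mug [(0.65, [105.0, 244.0], 1009)]
thinner [(0.82, [447.0, 208.0], 933)]
brush [(0.79, [335.0, 228.0], 750)]
driver [(0.76, [165.0, 292.0], 410), (0.67, [366.0, 205.0], 174)]
mark [(0.55, [186.0, 141.0], 409)]
tin [(0.22, [192.0, 221.0], 153)]
bracket [(0.6, [448.0, 208.0], 951)]
```

View pics/scene0.png

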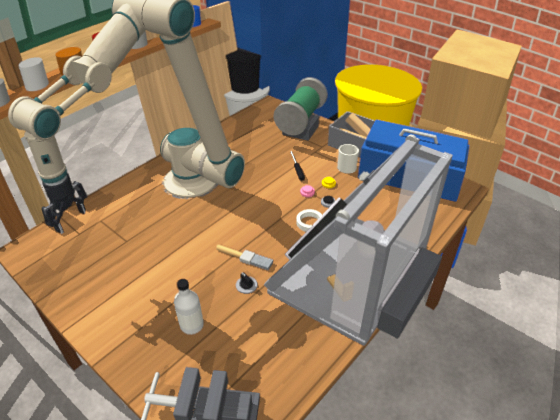

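View pics/top0.png

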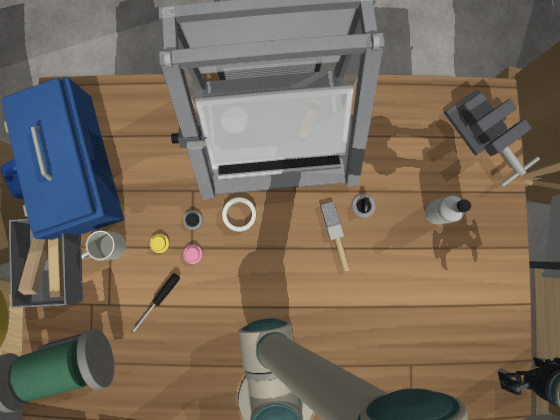

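The top view shows the black fan button at (192,220), with look-alikes in yellow (159,243) and pink (192,254). The dial is at (364,205) and the pointer clamp is near (183,139). I choose the black one and check it in a close crop.

```bash
python3 - <<'E'
import cv2
i=cv2.imread("pics/top0.png")[75:265,150:390]
cv2.imwrite("pics/c1.png",cv2.resize(i,None,fx=3.3,fy=3.15,interpolation=cv2.INTER_CUBIC)[:600])
E
python3 -c "
from h import *
im=get_image('top')
for n,p,z in(('fan',(192,220),.03),('tape',(239,214),.024),('dial',(364,205),.03),('mug',(105,244),.09),('thin',(463,206),.19),('Lfoot',(205,197),.02),('Rfoot',(355,188),.02),('brush tip',(328,200),.01),('brush end',(346,270),.01),('yel',(159,243),.03),('pink',(192,254),.03)): print(n,atz(im,p,z).round(3))
print(get_state()['ee_rot'],get_state()['width'])
w=get_image('wrist');print(np.array(w['hand_eye']).round(3),w['vfov'])
"
```

```text
fan [0.497 0.24  0.03 ]
tape [0.515 0.108 0.024]
dial [ 0.541 -0.245  0.03 ]
mug [0.426 0.463 0.09 ]
thin [ 0.521 -0.458  0.19 ]
Lfoot [0.563 0.206 0.02 ]
Rfoot [ 0.591 -0.222  0.02 ]
brush tip [ 0.557 -0.145  0.01 ]
brush end [ 0.358 -0.195  0.01 ]
yel [0.432 0.332 0.03 ]
pink [0.402 0.238 0.03 ]
[ 3.31723896e-05  7.91218561e-01 -6.11533470e-01  5.73197510e-05] 0.08527081351785121
[[ 1.    -0.    -0.001 -0.   ]
 [ 0.     0.944  0.329 -0.085]
 [ 0.001 -0.329  0.944 -0.132]
 [ 0.     0.     0.     1.   ]] 70.93729039446899
```

View pics/c1.png

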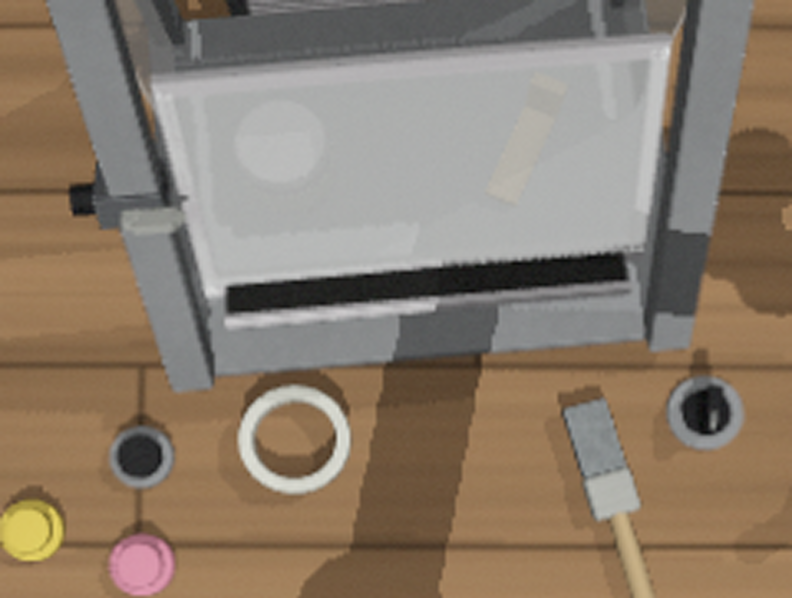

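The crop confirms the choice: a black button on a grey housing at crop (141,456). The pointer tip is at about crop (183,217). Next I move the arm in front of the hood for a wrist view, closing the fingers on the way.

Request:
play_rows:
  series:
    - {"fingers":1,"dx":7,"dy":24,"dz":10,"turn":0.124}
    - {"fingers":1,"dx":7,"dy":24,"dz":10,"turn":0.124}
    - {"fingers":1,"dx":7,"dy":24,"dz":10,"turn":0.124}
    - {"fingers":1,"dx":7,"dy":24,"dz":10,"turn":0.124}
    - {"fingers":1,"dx":7,"dy":24,"dz":10,"turn":0.124}
    - {"fingers":1,"dx":7,"dy":24,"dz":10,"turn":0.124}
    - {"fingers":1,"dx":7,"dy":24,"dz":10,"turn":0.124}
    - {"fingers":1,"dx":7,"dy":24,"dz":10,"turn":0.124}
    - {"fingers":1,"dx":7,"dy":24,"dz":10,"turn":0.124}
    - {"fingers":1,"dx":7,"dy":24,"dz":10,"turn":0.124}
    - {"fingers":1,"dx":7,"dy":24,"dz":10,"turn":0.124}
    - {"fingers":1,"dx":7,"dy":24,"dz":10,"turn":0.124}
    - {"fingers":1,"dx":7,"dy":24,"dz":10,"turn":0.124}
    - {"fingers":1,"dx":7,"dy":24,"dz":10,"turn":0.124}
    - {"fingers":1,"dx":7,"dy":24,"dz":10,"turn":0.124}
    - {"fingers":1,"dx":7,"dy":24,"dz":10,"turn":0.124}
    - {"fingers":1,"dx":7,"dy":24,"dz":10,"turn":0.124}
    - {"fingers":1,"dx":7,"dy":24,"dz":10,"turn":0.124}
    - {"fingers":1,"dx":7,"dy":24,"dz":10,"turn":0.124}
    - {"fingers":1,"dx":7,"dy":24,"dz":10,"turn":0.124}

```text
clock: 3.17
position: [0.2837, -0.056, 0.4491]
ee_rot: [0.003, 0.829, 0.56, 0.002]
contact_force: [1.4, -0.4, 0.3]
width: 0.0
```

Request:
play_rows:
  series:
    - {"fingers":1,"dx":7,"dy":24,"dz":10,"turn":0.124}
    - {"fingers":1,"dx":7,"dy":24,"dz":10,"turn":0.124}
    - {"fingers":1,"dx":7,"dy":24,"dz":10,"turn":0.124}
    - {"fingers":1,"dx":7,"dy":24,"dz":10,"turn":0.124}
    - {"fingers":1}

```text
invalid input at $.series[4]: expected keys fingers, dx, dy, dz, turn
```

Request:
play_rows:
  series:
    - {"fingers":1,"dx":7,"dy":22,"dz":10,"turn":0.118}
    - {"fingers":1,"dx":7,"dy":22,"dz":10,"turn":0.118}
    - {"fingers":1,"dx":7,"dy":22,"dz":10,"turn":0.118}
    - {"fingers":1,"dx":7,"dy":22,"dz":10,"turn":0.118}
    - {"fingers":1,"dx":0,"dy":0,"dz":0,"turn":0}

```text
clock: 3.58
position: [0.3117, 0.0407, 0.494]
ee_rot: [0.006, 0.662, 0.75, 0.006]
contact_force: [0.1, -0.9, -0.2]
width: 0.0
```

```bash
cat >> h.py <<'E'
from scipy.spatial.transform import Rotation as Ro
def wrist():
    s=get_state();im=get_image("wrist")
    q=np.array(s["ee_rot"]);R=Ro.from_quat(q[[1,2,3,0]]).as_matrix()
    T=np.eye(4);T[:3,:3]=R;T[:3,3]=s["position"]
    C=np.linalg.inv(T@np.array(im["hand_eye"]))
    im["rvec"]=cv2.Rodrigues(C[:3,:3])[0].ravel();im["tvec"]=C[:3,3];return im
E
python3 - <<'E'
from h import *
import pickle
im=wrist();big=im["pixels"]
cv2.imwrite("pics/w1.png",cv2.cvtColor(cv2.resize(big,(800,600),interpolation=cv2.INTER_CUBIC),cv2.COLOR_RGB2BGR))
t=get_image("top")
pickle.dump((im,t),open("v1.pkl","wb"))
for l in("lip","fan","mark"):print(l,[(round(r["p"],2),np.round(r["xy"]).tolist()) for r in masks_of(im,l)[:3]])
s=get_state();print(s["position"],s["ee_rot"],s["contact_force"],tips_ahead)
E
```

```text
lip [(0.72, [175.0, 315.0])]
fan [(0.76, [349.0, 245.0]), (0.6, [359.0, 201.0]), (0.5, [398.0, 219.0])]
mark []
[0.31020873 0.03683055 0.49184389] [0.00445744 0.66646527 0.74551263 0.00388588] [ 0.31137125 -0.65543544 -0.89046427] 0.011
```

View pics/w1.png

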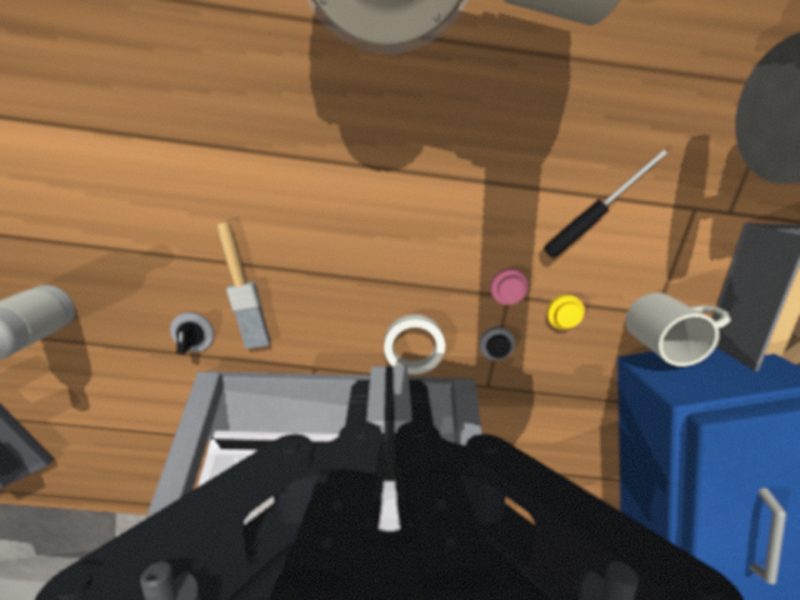

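The wrist view shows the tape (415,345), the fan (498,344), pink (509,287), yellow (566,313) and the hood front edge at row 375. The lip is partly hidden behind the hand. I'll triangulate the lip ends from the scene and top views.

```bash
python3 - <<'E'
import cv2
i=cv2.imread("pics/scene0.png")[165:305,225:385]
cv2.imwrite("pics/c2.png",cv2.resize(i,None,fx=4.25,fy=4.25,interpolation=cv2.INTER_CUBIC))
E
```

```text
(no output)
```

View pics/c2.png

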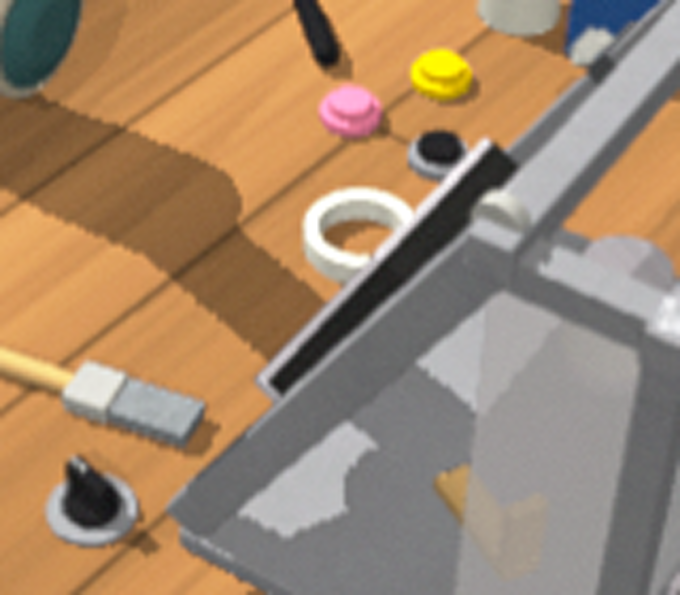

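```bash
python3 - <<'E'
from h import *
t=get_image("top");s=get_image("scene")
T=lambda x,y:(150+(x+.5)/3.3-.5,75+(y+.5)/3.15-.5)
S=lambda x,y:(225+(x+.5)/4.25-.5,165+(y+.5)/4.25-.5)
for n,a,b in(("L",(227,300),(501,155)),("R",(627,267),(277,388)),("fan",(141,456),(437,146)),("dial",(706,412),(92,497))):
    P=tri([ray(t,T(*a)),ray(s,S(*b))]);print(n,P.round(4),(proj(t,P)[0]-T(*a)).round(1),(proj(s,P)[0]-S(*b)).round(1))
for n,a,z in(("plateL",(217,373),.02),("plateR",(645,340),.02),("footL",(172,392),0),("footLi",(213,388),0),("footR",(690,347),0),("footRi",(650,350),0)):print(n,atz(t,T(*a),z).round(4))
o,d=ray(t,T(183,217));print("pointer ray",[ (o+d*(z-o[2])/d[2]).round(4).tolist() for z in(.15,.2,.25)])
E
```

```text
L [0.6203 0.1535 0.1268] [0.1 0.2] [ 0.2 -0. ]
R [ 0.6487 -0.1612  0.1318] [-0.1 -0.1] [-0.1  0. ]
fan [0.4999 0.2424 0.015 ] [-0.1 -0.1] [-0.1  0. ]
dial [ 0.5428 -0.2464  0.0115] [-0.3 -0.4] [-0.5 -0. ]
plateL [0.5748 0.1768 0.02  ]
plateR [ 0.6064 -0.1936  0.02  ]
footL [0.5599 0.2192 0.    ]
footLi [0.5637 0.1831 0.    ]
footR [ 0.6034 -0.2368  0.    ]
footRi [ 0.6004 -0.2012  0.    ]
pointer ray [[0.685, 0.1864, 0.15], [0.6716, 0.1774, 0.2], [0.6583, 0.1683, 0.25]]
```

Request:
play_rows:
  series:
    - {"fingers":1,"dx":23,"dy":0,"dz":-33,"turn":-0.01}
    - {"fingers":1,"dx":23,"dy":0,"dz":-33,"turn":-0.01}
    - {"fingers":1,"dx":23,"dy":0,"dz":-33,"turn":0}
    - {"fingers":1,"dx":23,"dy":0,"dz":-33,"turn":0}
    - {"fingers":1,"dx":23,"dy":0,"dz":-33,"turn":0}
    - {"fingers":1,"dx":23,"dy":0,"dz":-33,"turn":0}
    - {"fingers":1,"dx":23,"dy":0,"dz":-33,"turn":0}
    - {"fingers":1,"dx":23,"dy":0,"dz":-33,"turn":0}
    - {"fingers":1,"dx":23,"dy":0,"dz":-33,"turn":0}
    - {"fingers":1,"dx":23,"dy":0,"dz":-33,"turn":0}
    - {"fingers":1,"dx":10,"dy":0,"dz":-15,"turn":0}
    - {"fingers":1,"dx":0,"dy":0,"dz":0,"turn":0}

```text
clock: 4.93
position: [0.5543, 0.0221, 0.1326]
ee_rot: [0.01, 0.687, 0.727, 0.006]
contact_force: [-0.2, -0.3, -1.0]
width: 0.0
```

```bash
python3 - <<'E'
from h import *
im=wrist()
cv2.imwrite("pics/w2.png",cv2.cvtColor(cv2.resize(im["pixels"],(800,600),interpolation=cv2.INTER_CUBIC),cv2.COLOR_RGB2BGR))
s=get_state();print(s["position"],s["ee_rot"],s["contact_force"],s["qpos"])
E
```

```text
[0.55359152 0.02206472 0.13363169] [0.01004696 0.68664578 0.72689928 0.00583648] [-0.31401364  0.39819116 -0.53149703] [-0.08356745  0.31676224  1.73434024 -0.00388767  1.06750527 -1.70946642]
```

View pics/w2.png

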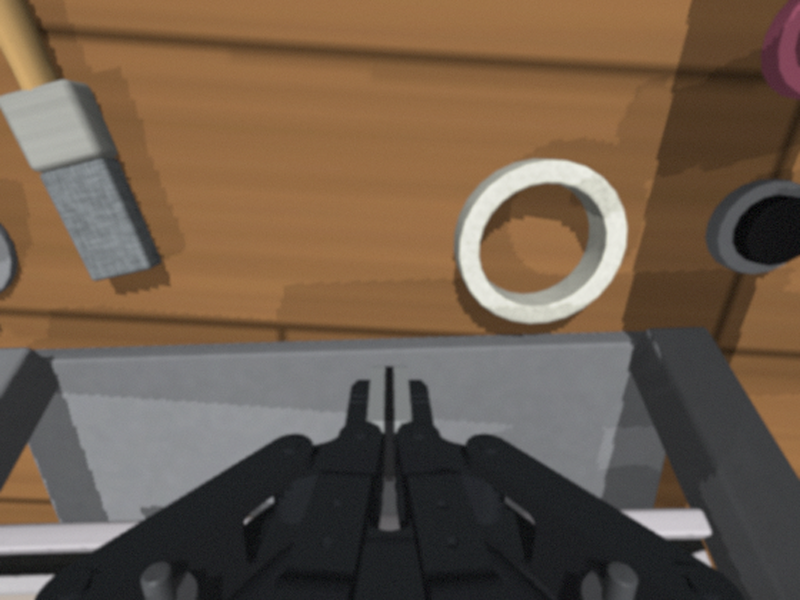

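The wrist view shows the lip's pale outer face at rows 510–540, with its +y end at (705,511). The fingertips, at (390,370), stand free in front of it.

```bash
python3 - <<'E'
from h import *
im=wrist();k=.7
for z in(.11,.12,.1265,.135):print(z,atz(im,(705*k,510*k),z).round(4),atz(im,(20*k,528*k),z).round(4))
E
```

```text
0.11 [0.6194 0.1745 0.11  ] [ 0.6507 -0.1505  0.11  ]
0.12 [0.6094 0.1643 0.12  ] [ 0.6387 -0.1395  0.12  ]
0.1265 [0.6029 0.1577 0.1265] [ 0.6309 -0.1324  0.1265]
0.135 [0.5944 0.149  0.135 ] [ 0.6207 -0.123   0.135 ]
```

Request:
play_rows:
  series:
    - {"fingers":1,"dx":8,"dy":7,"dz":-5,"turn":0.01}
    - {"fingers":1,"dx":8,"dy":7,"dz":-5,"turn":0.01}
    - {"fingers":1,"dx":8,"dy":7,"dz":-5,"turn":0.01}
    - {"fingers":1,"dx":8,"dy":0,"dz":-3,"turn":0}
    - {"fingers":1,"dx":6,"dy":0,"dz":0,"turn":0}
    - {"fingers":1,"dx":6,"dy":0,"dz":0,"turn":0}

```text
clock: 5.53
position: [0.5983, 0.0453, 0.1236]
ee_rot: [0.012, 0.675, 0.738, 0.008]
contact_force: [-17.7, -1.8, 13.3]
width: -0.0002
```

Request:
play_rows:
  series:
    - {"fingers":1,"dx":-8,"dy":0,"dz":0,"turn":0}
    - {"fingers":1,"dx":-8,"dy":0,"dz":-8,"turn":0}
    - {"fingers":1,"dx":0,"dy":0,"dz":-8,"turn":0}
    - {"fingers":1,"dx":0,"dy":0,"dz":-4,"turn":0}
    - {"fingers":1,"dx":0,"dy":0,"dz":0,"turn":0}

```text
clock: 5.95
position: [0.5828, 0.0456, 0.1029]
ee_rot: [0.013, 0.674, 0.738, 0.009]
contact_force: [-0.4, -0.3, -0.1]
width: 0.0001
```

Request:
play_rows:
  series:
    - {"fingers":1,"dx":7,"dy":0,"dz":0,"turn":0}
    - {"fingers":1,"dx":6,"dy":0,"dz":0,"turn":0}

```text
clock: 6.12
position: [0.5954, 0.0456, 0.1023]
ee_rot: [0.013, 0.674, 0.738, 0.008]
contact_force: [-0.2, -0.3, 0.5]
width: -0.0004
```

Request:
play_rows:
  series:
    - {"fingers":1,"dx":5,"dy":0,"dz":0,"turn":0}

```text
clock: 6.2
position: [0.5979, 0.0456, 0.1021]
ee_rot: [0.01, 0.674, 0.738, 0.006]
contact_force: [-17.8, -0.5, 12.7]
width: 0.0002
```

Request:
play_rows:
  series:
    - {"fingers":1,"dx":5,"dy":0,"dz":2,"turn":0}

```text
clock: 6.28
position: [0.598, 0.0457, 0.1032]
ee_rot: [0.005, 0.674, 0.738, 0.001]
contact_force: [-14.4, 0.6, 5.3]
width: -0.0001
```

Request:
play_rows:
  series:
    - {"fingers":1,"dx":4,"dy":0,"dz":4,"turn":0}

```text
clock: 6.37
position: [0.5991, 0.0457, 0.1061]
ee_rot: [0.002, 0.674, 0.738, -0.001]
contact_force: [-3.0, -0.1, -1.2]
width: -0.0002
```

Request:
play_rows:
  series:
    - {"fingers":1,"dx":4,"dy":0,"dz":6,"turn":0}

```text
clock: 6.45
position: [0.6015, 0.0458, 0.1111]
ee_rot: [0.0, 0.674, 0.738, -0.003]
contact_force: [-1.6, 0.1, -2.8]
width: 0.0005
```

Request:
play_rows:
  series:
    - {"fingers":1,"dx":4,"dy":0,"dz":6,"turn":0}

```text
clock: 6.53
position: [0.6047, 0.046, 0.1167]
ee_rot: [-0.001, 0.674, 0.738, -0.004]
contact_force: [-4.1, 0.5, 0.1]
width: 0.0004
```

Request:
play_rows:
  series:
    - {"fingers":1,"dx":5,"dy":0.4,"dz":7,"turn":0}
    - {"fingers":1,"dx":5,"dy":0.4,"dz":7,"turn":0}
    - {"fingers":1,"dx":5,"dy":0.4,"dz":7,"turn":0}
    - {"fingers":1,"dx":5,"dy":0.4,"dz":7,"turn":0}
    - {"fingers":1,"dx":5,"dy":0.4,"dz":7,"turn":0}

```text
clock: 6.95
position: [0.6253, 0.048, 0.1534]
ee_rot: [-0.008, 0.674, 0.738, -0.01]
contact_force: [-5.5, 0.7, -0.5]
width: -0.0003
```

```bash
python3 - <<'E'
from h import *
im=wrist()
cv2.imwrite("pics/w3.png",cv2.cvtColor(cv2.resize(im["pixels"],(800,600),interpolation=cv2.INTER_CUBIC),cv2.COLOR_RGB2BGR))
s=get_state();print(s["position"],s["ee_rot"],s["contact_force"])
E
```

```text
[0.62655954 0.04808364 0.15524289] [-0.0068314   0.67426495  0.73839904 -0.00932597] [-7.15996158 -0.05563798  3.28561492]
```

View pics/w3.png

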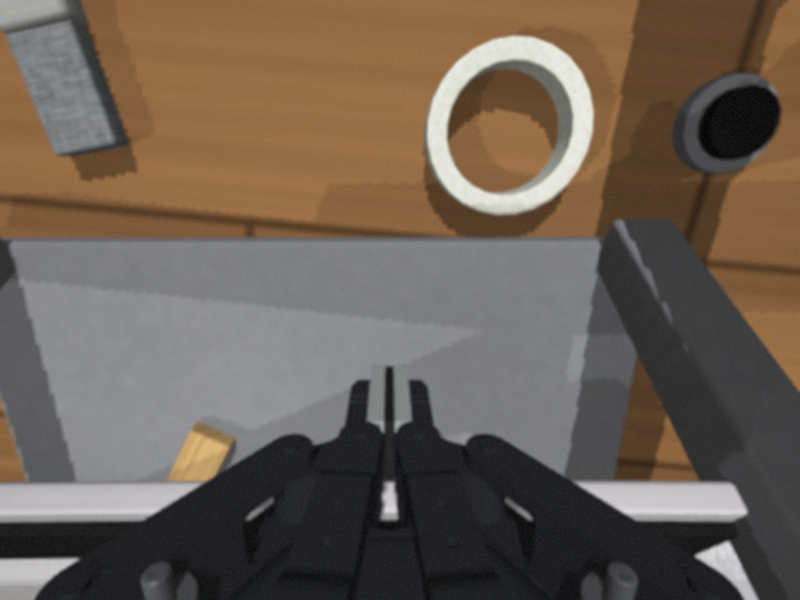

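The lip rides on the fingertips: its edge is at row 482 and its +y end at (742,490). The pointer isn't in view yet, so I carry on.

Request:
play_rows:
  series:
    - {"fingers":1,"dx":5,"dy":0.4,"dz":7,"turn":0}
    - {"fingers":1,"dx":5,"dy":0.4,"dz":7,"turn":0}
    - {"fingers":1,"dx":5,"dy":0.4,"dz":7,"turn":0}
    - {"fingers":1,"dx":5,"dy":0.4,"dz":7,"turn":0}
    - {"fingers":1,"dx":5,"dy":0.4,"dz":7,"turn":0}

```text
clock: 7.42
position: [0.6475, 0.0501, 0.1931]
ee_rot: [-0.012, 0.674, 0.738, -0.015]
contact_force: [-4.7, 1.0, 0.1]
width: 0.0001
```

```bash
cat > look.py <<'E'
from h import *
import sys
im=wrist();p=im["pixels"][270:420,400:560]
cv2.imwrite("pics/"+sys.argv[1],cv2.cvtColor(cv2.resize(p,None,fx=4,fy=4,interpolation=cv2.INTER_CUBIC),cv2.COLOR_RGB2BGR))
s=get_state();print(s["position"],s["ee_rot"],s["contact_force"])
import pickle;pickle.dump(im,open("w.pkl","wb"))
E
python3 look.py w4.png
```

```text
[0.6488329  0.05022412 0.19495947] [-0.01107171  0.67408847  0.73844318 -0.01355844] [-7.67766556  0.35674545  3.46898408]
```

View pics/w4.png

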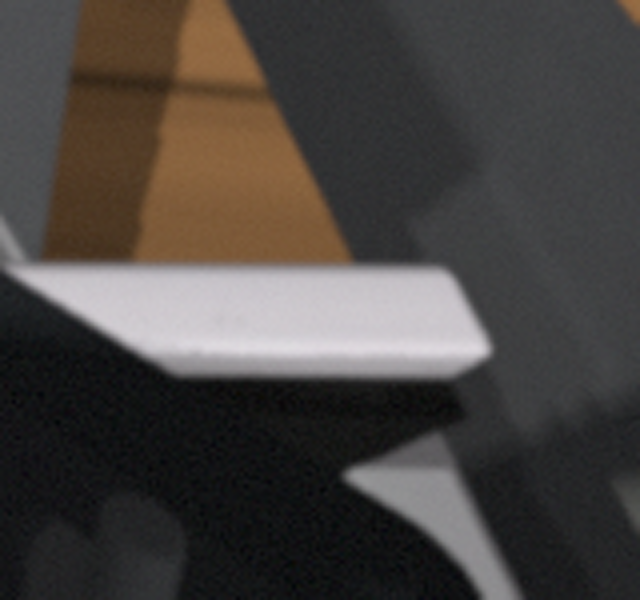

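The lip end is at crop (490,350), and the pointer is just coming in at the right edge (630,490). The window stays where it is left, so I back off for a better view of both.

Request:
play_rows:
  series:
    - {"fingers":1,"dx":-20,"dy":0,"dz":-4,"turn":0}
    - {"fingers":1,"dx":-25,"dy":-16,"dz":10,"turn":0}
    - {"fingers":1,"dx":-20,"dy":-16,"dz":31,"turn":0}
    - {"fingers":1,"dx":-20,"dy":-16,"dz":31,"turn":0}
    - {"fingers":1,"dx":-20,"dy":-16,"dz":31,"turn":0}
    - {"fingers":1,"dx":-20,"dy":-16,"dz":31,"turn":0}
    - {"fingers":1,"dx":-20,"dy":0,"dz":31,"turn":0}
    - {"fingers":1,"dx":0,"dy":0,"dz":31,"turn":0}
    - {"fingers":1,"dx":0,"dy":0,"dz":0,"turn":0}
    - {"fingers":1,"dx":0,"dy":0,"dz":0,"turn":0}

```text
clock: 8.3
position: [0.5148, -0.0357, 0.4093]
ee_rot: [0.011, 0.675, 0.738, -0.001]
contact_force: [0.1, 0.3, -0.5]
width: 0.0
```

```bash
cat > look2.py <<'E'
from h import *
import sys,pickle
im=wrist();pickle.dump(im,open(sys.argv[1]+".pkl","wb"))
s=get_state();print(s["position"],s["ee_rot"],s["contact_force"])
c,r=proj(im,[.667,.165,.26])[0].round().astype(int);print(c,r)
c=min(max(c-75,0),560-150);r=min(max(r-75,0),420-150)
p=im["pixels"][r:r+150,c:c+150];print("crop org",c,r)
cv2.imwrite("pics/"+sys.argv[1]+".png",cv2.cvtColor(cv2.resize(p,None,fx=4,fy=4,interpolation=cv2.INTER_CUBIC),cv2.COLOR_RGB2BGR))
E
python3 look2.py w5
```

```text
[ 0.51530247 -0.03573445  0.40987848] [ 1.16114829e-02  6.74457768e-01  7.38222087e-01 -2.08005194e-04] [-0.26418991 -0.5868723   1.25578501]
433 335
crop org 358 260
```

View pics/w5.png

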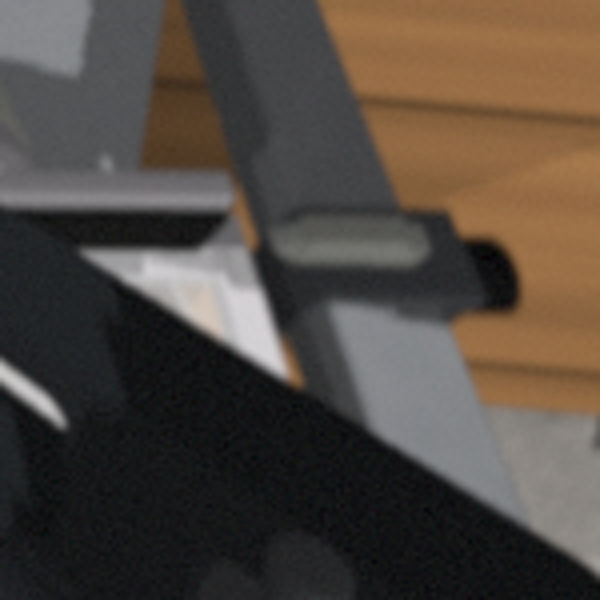

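The pointer tip is at crop (270,240) and the lip's +y end at (235,172)–(235,205), so the lip is still below the mark. I take a second, steeper view to triangulate.

Request:
play_rows:
  series:
    - {"fingers":1,"dx":15,"dy":4,"dz":30,"turn":0}
    - {"fingers":1,"dx":15,"dy":4,"dz":30,"turn":0}
    - {"fingers":1,"dx":15,"dy":4,"dz":30,"turn":0}
    - {"fingers":1,"dx":15,"dy":4,"dz":15,"turn":0}
    - {"fingers":1,"dx":15,"dy":4,"dz":5,"turn":0}
    - {"fingers":1,"dx":15,"dy":0,"dz":0,"turn":0}
    - {"fingers":1,"dx":15,"dy":0,"dz":0,"turn":0}
    - {"fingers":1,"dx":0,"dy":0,"dz":0,"turn":0}
    - {"fingers":1,"dx":0,"dy":0,"dz":0,"turn":0}

```text
clock: 9.1
position: [0.6256, -0.0125, 0.5088]
ee_rot: [0.003, 0.674, 0.739, -0.005]
contact_force: [-0.2, -0.8, -0.6]
width: 0.0003
```

```bash
python3 look2.py w6
```

```text
[ 0.62559003 -0.012539    0.50804092] [ 0.00271244  0.67352914  0.73913366 -0.00570722] [ 0.0431044  -0.69296047 -0.96290599]
400 218
crop org 325 143
```

View pics/w6.png

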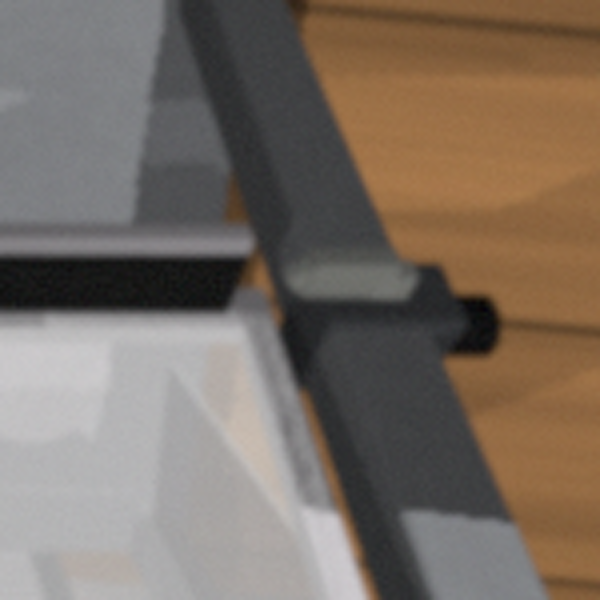

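```bash
python3 - <<'E'
import pickle,numpy as np
for n,lc,pc,(a,b),(c,d) in(("w5",(408,412),(428,436,450,460),(297,318),(305,334)),("w6",(376,380),(399,405,415,424),(193,214),(200,224))):
    g=pickle.load(open(n+".pkl","rb"))["pixels"].astype(float).mean(2)
    print(n,"lip",a,g[a:b,lc[0]:lc[1]].mean(1).round().astype(int))
    for q in pc:print(" ptr",q,c,g[c:d,q-1:q+2].mean(1).round().astype(int))
    r=(c+d)//2
    for rr in (r-2,r,r+2):print(" row",rr,g[rr-1:rr+2,pc[0]-14:pc[0]+10].mean(0).round().astype(int),pc[0]-14)
    r=a+8
    for rr in (a+7,a+8,a+9,a+10):print(" liprow",rr,g[rr,lc[0]:lc[0]+16].round().astype(int),lc[0])
E
```

```text
w5 lip 297 [ 60  59  60  59  63  76  90  99 107 108 112 125 135 136 117  86  50  24
  22  26  29]
 ptr 428 305 [72 71 69 68 68 69 67 66 62 59 62 70 81 86 90 93 97 96 86 67 49 39 35 36
 34 34 33 33 33]
 ptr 436 305 [ 69  68  68  68  66  64  56  54  61  74  81  84  85  84  91  98 108 111
 112 104  90  68  51  44  42  43  43  41  42]
 ptr 450 305 [ 70  68  69  68  68  64  59  55  60  71  80  84  82  84  90 102 110 115
 113 108  95  74  55  44  43  41  44  45  50]
 ptr 460 305 [ 96  96  95  96  95  93  82  66  54  53  62  74  82  85  86  94 100 106
 111 107  96  78  58  47  42  44  42  45  47]
 row 317 [ 91  99 101 103 106 105  98  81  61  52  57  68  75  77  79  80  82  85
  85  84  84  83  85  85] 414
 row 319 [102 103 101 103 104 106 102  89  67  51  50  67  80  88  91  90  93  94
  94  91  90  89  91  93] 414
 row 321 [121 123 123 124 123 116 102  80  58  41  39  54  74  89  97 100 104 103
 102 101 101 104 106 108] 414
 liprow 304 [101  98  99  99 102 101  98  83  68  56  55  52  51  54  62  68] 408
 liprow 305 [106 107 107 107 106 106 100  89  73  64  58  53  55  55  60  68] 408
 li
[... 670 characters left out ...]
11 106  92
  64  46  40  41  47  50]
 row 210 [ 34  49  60  74  87  91  79  61  50  54  64  76  84  89  90  95  96  95
  98 101 105 106 106 105] 385
 row 212 [ 48  59  66  82  96  99  91  72  56  52  61  78  92 100 104 108 105 105
 106 109 111 110 110 110] 385
 row 214 [ 68  74  79  90  99 101  98  85  65  52  53  65  81  96 103 105 104 105
 107 108 109 108 108 110] 385
 liprow 200 [ 98  98  99  99  98  96 100  99  97  98  96  81  65  54  51  49] 376
 liprow 201 [106 106 106 106 106 104 105 106 105 107 104  93  75  53  51  50] 376
 liprow 202 [117 118 119 118 117 120 117 116 118 117 116 106  88  62  46  52] 376
 liprow 203 [133 130 130 130 129 131 130 130 129 130 131 117  93  64  53  50] 376
```

```bash
cat > xs.py <<'E'
from h import *
yaw=.090;c,s=np.cos(yaw),np.sin(yaw)
X=np.array([c,s,0]);Y=np.array([-s,c,0]);Z=np.array([0,0,1.])
U=.5*X+.866*Z;N=.866*X-.5*Z
def xs(obs):
    A=[];b=[]
    for im,uv in obs:
        o,d=ray(im,uv);n=np.cross(d,Y);n/=np.linalg.norm(n);A.append([n@U,n@N]);b.append(n@o)
    return np.linalg.lstsq(np.array(A),np.array(b),rcond=None)[0]*1000
E
python3 - <<'E'
from xs import *
import pickle
a,b=[pickle.load(open(f+".pkl","rb")) for f in("w5","w6")]
for n,p,q in(("ptr front low",(436,313.4),(405,204.4)),("ptr front top",(436,319.6),(405,208.4)),("ptr back top",(436,325.9),(405,217.4)),
 ("lip low",(410,302.4),(378,199)),("lip mid",(410,307.9),(378,202.2)),("lip black",(410,312.2),(378,206.4))):
    print(n,xs([(a,p),(b,q)]).round(1))
# y' ends
o=[ray(a,(424.8,319)),ray(b,(395,209.5))];P=tri(o);print("tip",P.round(4),(Y@P).round(4))
P=tri([ray(a,(415.8,305)),ray(b,(387.8,201))]);print("lipend",P.round(4),(Y@P).round(4))
E
```

```text
ptr front low [539.4 457.5]
ptr front top [547.  457.6]
ptr back top [548.1 476. ]
lip low [523.3 463.8]
lip mid [531.1 462.3]
lip black [534.5 467.7]
tip [0.6612 0.1638 0.24  ] 0.1038
lipend [0.6541 0.1583 0.2231] 0.0988
```

Request:
play_rows:
  series:
    - {"fingers":1,"dx":-30,"dy":6,"dz":-20,"turn":0}
    - {"fingers":1,"dx":-30,"dy":6,"dz":-25,"turn":0}
    - {"fingers":1,"dx":-10,"dy":6,"dz":-36,"turn":0}
    - {"fingers":1,"dx":0,"dy":6,"dz":-36,"turn":0}
    - {"fingers":1,"dx":0,"dy":6,"dz":-36,"turn":0}
    - {"fingers":1,"dx":0,"dy":6,"dz":-36,"turn":0}
    - {"fingers":1,"dx":0,"dy":6,"dz":-36,"turn":0}
    - {"fingers":1,"dx":0,"dy":6,"dz":-36,"turn":0}
    - {"fingers":1,"dx":0,"dy":6,"dz":-30,"turn":0}
    - {"fingers":1,"dx":15,"dy":4,"dz":0,"turn":0}
    - {"fingers":1,"dx":15,"dy":0,"dz":0,"turn":0}
    - {"fingers":1,"dx":15,"dy":0,"dz":0,"turn":0}
    - {"fingers":1,"dx":10,"dy":0,"dz":0,"turn":0}
    - {"fingers":1,"dx":0,"dy":0,"dz":0,"turn":0}

```text
clock: 10.32
position: [0.6013, 0.0464, 0.2087]
ee_rot: [0.007, 0.674, 0.739, -0.004]
contact_force: [-0.4, 0.3, -0.3]
width: -0.0002
```

Request:
play_rows:
  series:
    - {"fingers":1,"dx":15,"dy":1,"dz":2,"turn":0}
    - {"fingers":1,"dx":15,"dy":1,"dz":1,"turn":0}
    - {"fingers":1,"dx":10,"dy":1,"dz":0,"turn":0}
    - {"fingers":1,"dx":3,"dy":0,"dz":0,"turn":0}

```text
clock: 10.65
position: [0.6508, 0.0483, 0.2213]
ee_rot: [0.011, 0.674, 0.738, -0.001]
contact_force: [-8.7, 1.7, 1.3]
width: 0.0001
```

Request:
play_rows:
  series:
    - {"fingers":1,"dx":3,"dy":0,"dz":2,"turn":0}
    - {"fingers":1,"dx":3,"dy":0,"dz":2,"turn":0}

```text
clock: 10.82
position: [0.6539, 0.0486, 0.2273]
ee_rot: [0.008, 0.675, 0.738, -0.003]
contact_force: [-4.2, 1.6, -0.8]
width: -0.0001
```

Request:
play_rows:
  series:
    - {"fingers":1,"dx":-20,"dy":0,"dz":-5,"turn":0}
    - {"fingers":1,"dx":-25,"dy":-16,"dz":10,"turn":0}
    - {"fingers":1,"dx":-20,"dy":-16,"dz":31,"turn":0}
    - {"fingers":1,"dx":-20,"dy":-16,"dz":31,"turn":0}
    - {"fingers":1,"dx":-20,"dy":-16,"dz":31,"turn":0}
    - {"fingers":1,"dx":-20,"dy":-16,"dz":31,"turn":0}
    - {"fingers":1,"dx":-15,"dy":0,"dz":31,"turn":0}
    - {"fingers":1,"dx":0,"dy":0,"dz":15,"turn":0}
    - {"fingers":1,"dx":0,"dy":0,"dz":0,"turn":0}
    - {"fingers":1,"dx":0,"dy":0,"dz":0,"turn":0}

```text
clock: 11.65
position: [0.5111, -0.0369, 0.4243]
ee_rot: [0.021, 0.675, 0.737, 0.003]
contact_force: [0.4, -0.6, -0.1]
width: -0.0003
```

```bash
cat > meas.py <<'E'
from xs import *
import sys,pickle
im=wrist();pickle.dump(im,open(sys.argv[1]+".pkl","wb"));g=im["pixels"].astype(float).mean(2)
print(np.array(get_state()["position"]).round(4),get_state()["clock"])
def P(u,n,y):return (U*u+N*n)/1000+Y*y
for nm,y,n,us in(("lip",.094,463,(517,560)),("ptr",.113,457.5,(530,556))):
    cl,r0=proj(im,P(us[0],n,y))[0];_,r1=proj(im,P(us[1],n,y))[0]
    cl=int(round(cl));r0=int(r0)-2;r1=int(r1)+6
    print(nm,"col",cl)
    for r in range(r0,r1):
        # slope coordinate of this row on plane N=n
        o,d=ray(im,(cl,r));t=(n/1000-N@o)/(N@d);print(r,round((U@(o+t*d))*1000,1),round(g[r,cl-1:cl+2].mean()),end=" | ")
    print()
E
python3 meas.py w7
```

```text
[ 0.5113 -0.0369  0.4241] 11.7
lip col 408
287 512.7 62 | 288 514.2 63 | 289 515.6 60 | 290 517.0 61 | 291 518.5 59 | 292 519.9 59 | 293 521.3 58 | 294 522.7 58 | 295 524.1 59 | 296 525.4 59 | 297 526.8 57 | 298 528.2 57 | 299 529.6 59 | 300 530.9 70 | 301 532.3 87 | 302 533.6 101 | 303 535.0 106 | 304 536.3 108 | 305 537.6 112 | 306 539.0 121 | 307 540.3 137 | 308 541.6 142 | 309 542.9 127 | 310 544.2 90 | 311 545.5 48 | 312 546.8 33 | 313 548.1 28 | 314 549.4 29 | 315 550.6 36 | 316 551.9 51 | 317 553.2 85 | 318 554.4 124 | 319 555.7 165 | 320 556.9 196 | 321 558.2 213 | 322 559.4 218 | 323 560.6 219 | 324 561.9 215 | 325 563.1 210 | 326 564.3 202 | 327 565.5 197 | 
ptr col 427
295 526.0 73 | 296 527.3 72 | 297 528.7 72 | 298 530.1 72 | 299 531.4 72 | 300 532.7 72 | 301 534.1 71 | 302 535.4 68 | 303 536.7 62 | 304 538.0 54 | 305 539.4 50 | 306 540.7 61 | 307 542.0 77 | 308 543.3 87 | 309 544.5 90 | 310 545.8 93 | 311 547.1 97 | 312 548.4 107 | 313 549.6 109 | 314 550.9 103 | 315 552.2 89 | 316 553.4 66 | 317 554.7 49 | 318 555.9 40 | 319 557.1 39 | 320 558.4 40 | 321 559.6 39 | 322 560.8 38 | 323 562.0 36 |
```

Request:
play_rows:
  series:
    - {"fingers":1,"dx":10,"dy":12,"dz":-33,"turn":0}
    - {"fingers":1,"dx":10,"dy":12,"dz":-33,"turn":0}
    - {"fingers":1,"dx":10,"dy":12,"dz":-33,"turn":0}
    - {"fingers":1,"dx":20,"dy":12,"dz":-33,"turn":0}
    - {"fingers":1,"dx":20,"dy":12,"dz":-33,"turn":0}
    - {"fingers":1,"dx":20,"dy":12,"dz":-30,"turn":0}
    - {"fingers":1,"dx":0,"dy":0,"dz":0,"turn":0}
    - {"fingers":1,"dx":0,"dy":0,"dz":0,"turn":0}

```text
clock: 12.37
position: [0.6008, 0.0397, 0.2114]
ee_rot: [0.018, 0.674, 0.738, -0.001]
contact_force: [0.8, -0.4, 0.9]
width: 0.0001
```

```bash
python3 look2.py w8; python3 meas.py w8
```

```text
[0.60023911 0.03977996 0.21084779] [ 0.01750136  0.67463799  0.73793975 -0.00148594] [-0.26650958  0.29630893 -1.31822636]
543 503
crop org 410 270
[0.6006 0.0392 0.2127] 12.4667
lip col 467
377 515.5 73 | 378 516.0 52 | 379 516.5 33 | 380 517.0 19 | 381 517.5 17 | 382 518.0 18 | 383 518.5 15 | 384 518.9 17 | 385 519.4 17 | 386 519.9 17 | 387 520.4 19 | 388 520.8 17 | 389 521.3 20 | 390 521.8 18 | 391 522.3 16 | 392 522.7 16 | 393 523.2 18 | 394 523.6 17 | 395 524.1 19 | 396 524.6 17 | 397 525.0 16 | 398 525.5 15 | 399 525.9 16 | 400 526.4 19 | 401 526.8 17 | 402 527.3 16 | 403 527.7 17 | 404 528.2 18 | 405 528.6 17 | 406 529.1 18 | 407 529.5 17 | 408 530.0 17 | 409 530.4 19 | 410 530.8 17 | 411 531.3 18 | 412 531.7 18 | 413 532.1 17 | 414 532.6 19 | 415 533.0 20 | 416 533.4 22 | 417 533.8 20 | 418 534.3 19 | 419 534.7 22 | Traceback (most recent call last):
  File "meas.py", line 12, in <module>
    o,d=ray(im,(cl,r));t=(n/1000-N@o)/(N@d);print(r,round((U@(o+t*d))*1000,1),round(g[r,cl-1:cl+2].mean()),end=" | ")
                                                                                    ~^^^^^^^^^^^^^
IndexError: index 420 is out of bounds for axis 0 with size 420
```

View pics/w8.png

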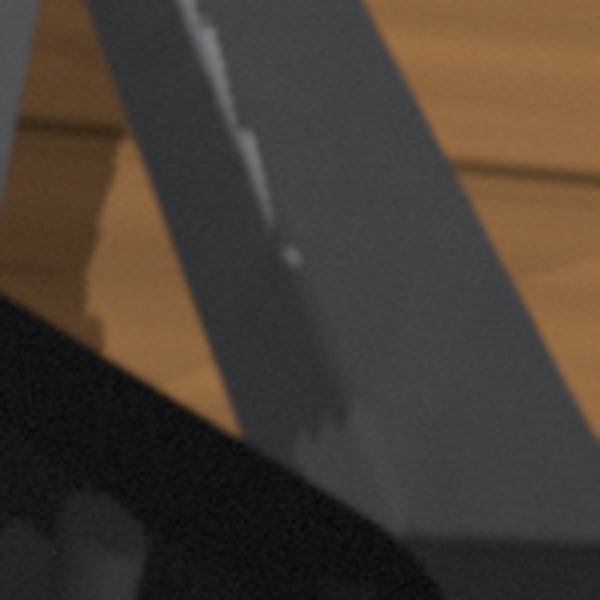

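The crop shows only the post; the lip and pointer are below the frame. I'll compute a viewpoint that holds both.

```bash
python3 - <<'E'
from xs import *
import pickle
im=pickle.load(open("w8.pkl","rb"));R=cv2.Rodrigues(im["rvec"])[0];t0=im["tvec"].copy()
p0=np.array([.6004,.0395,.2115])
pts=[(U*u+N*n)/1000+Y*y for u,n,y in((532,463,.094),(545,463,.094),(541,457.5,.113),(549,457.5,.113))]
for p in [(.60,.01,.25),(.60,-.01,.28),(.58,-.01,.28),(.60,-.02,.30),(.60,-.03,.31)]:
    im["tvec"]=t0-R@(np.array(p)-p0);print(p,proj(im,pts).round().tolist())
E
```

```text
(0.6, 0.01, 0.25) [[487.0, 358.0], [496.0, 381.0], [531.0, 373.0], [538.0, 389.0]]
(0.6, -0.01, 0.28) [[487.0, 327.0], [495.0, 346.0], [525.0, 339.0], [531.0, 351.0]]
(0.58, -0.01, 0.28) [[478.0, 348.0], [486.0, 367.0], [514.0, 360.0], [520.0, 373.0]]
(0.6, -0.02, 0.3) [[483.0, 311.0], [490.0, 327.0], [518.0, 320.0], [523.0, 331.0]]
(0.6, -0.03, 0.31) [[487.0, 304.0], [494.0, 319.0], [521.0, 313.0], [526.0, 323.0]]
```

(0.60, −0.01, 0.28) works, so I go there.

Request:
play_rows:
  series:
    - {"fingers":1,"dx":0,"dy":-13,"dz":18,"turn":0}
    - {"fingers":1,"dx":0,"dy":-13,"dz":18,"turn":0}
    - {"fingers":1,"dx":0,"dy":-13,"dz":18,"turn":0}
    - {"fingers":1,"dx":0,"dy":-10,"dz":13,"turn":0}
    - {"fingers":1,"dx":0,"dy":0,"dz":0,"turn":0}
    - {"fingers":1,"dx":0,"dy":0,"dz":0,"turn":0}

```text
clock: 12.97
position: [0.5986, -0.0137, 0.2899]
ee_rot: [0.023, 0.675, 0.737, 0.001]
contact_force: [-0.1, 0.9, -1.0]
width: 0.0001
```

```bash
sed -i 's/("ptr",.113,457.5,(530,556))/("ptr",.113,457.5,(530,556)),("ptr",.121,457.5,(530,556)),("lip",.080,463,(522,556))/; s/cl=int(round(cl))/cl=min(558,int(round(cl)));r1=min(r1,410)/' meas.py; python3 meas.py w9; python3 - <<'E'
import pickle,cv2
g=pickle.load(open("w9.pkl","rb"))["pixels"]
cv2.imwrite("pics/w9.png",cv2.cvtColor(cv2.resize(g[280:400,440:560],None,fx=5,fy=5,interpolation=cv2.INTER_CUBIC),cv2.COLOR_RGB2BGR))
E
```

```text
[ 0.5988 -0.0137  0.2901] 13.0167
lip col 475
297 515.1 51 | 298 516.0 53 | 299 516.8 51 | 300 517.6 51 | 301 518.5 51 | 302 519.3 52 | 303 520.1 52 | 304 521.0 53 | 305 521.8 53 | 306 522.6 56 | 307 523.4 60 | 308 524.2 65 | 309 525.0 70 | 310 525.8 76 | 311 526.6 82 | 312 527.4 87 | 313 528.2 93 | 314 529.0 97 | 315 529.8 99 | 316 530.6 99 | 317 531.3 97 | 318 532.1 96 | 319 532.9 99 | 320 533.6 104 | 321 534.4 106 | 322 535.2 107 | 323 535.9 107 | 324 536.7 108 | 325 537.4 108 | 326 538.2 110 | 327 538.9 117 | 328 539.7 129 | 329 540.4 138 | 330 541.2 142 | 331 541.9 138 | 332 542.6 120 | 333 543.3 85 | 334 544.1 47 | 335 544.8 20 | 336 545.5 15 | 337 546.2 17 | 338 546.9 21 | 339 547.7 22 | 340 548.4 25 | 341 549.1 24 | 342 549.8 23 | 343 550.5 27 | 344 551.2 39 | 345 551.9 65 | 346 552.5 95 | 347 553.2 127 | 348 553.9 149 | 349 554.6 157 | 350 555.3 159 | 351 556.0 158 | 352 556.6 157 | 353 557.3 160 | 354 558.0 160 | 355 558.6 166 | 356 559.3 174 | 357 560.0 186 | 358 560.6 191 | 359 561.3 190 | 360 561.9 188 | 361 562.6 185 | 362 563.2 185 | 
ptr col 512
311 528.0 68 | 312 528
[... 1515 characters left out ...]
12 527.7 101 | 313 528.5 102 | 314 529.3 101 | 315 530.1 101 | 316 530.8 100 | 317 531.6 98 | 318 532.4 97 | 319 533.2 101 | 320 533.9 105 | 321 534.7 106 | 322 535.5 106 | 323 536.2 106 | 324 537.0 107 | 325 537.7 108 | 326 538.5 113 | 327 539.2 121 | 328 540.0 132 | 329 540.7 141 | 330 541.4 140 | 331 542.2 133 | 332 542.9 106 | 333 543.6 68 | 334 544.4 32 | 335 545.1 21 | 336 545.8 17 | 337 546.5 21 | 338 547.2 23 | 339 547.9 22 | 340 548.7 22 | 341 549.4 23 | 342 550.1 24 | 343 550.8 22 | 344 551.5 23 | 345 552.1 23 | 346 552.8 25 | 347 553.5 45 | 348 554.2 88 | 349 554.9 130 | 350 555.6 156 | 351 556.2 162 | 352 556.9 162 | 353 557.6 165 | 354 558.3 166 | 355 558.9 168 | 356 559.6 179 |
```

```bash
python3 - <<'E'
from xs import *
import pickle
for f,cols,r0,r1,n in(("w9",(470,480),310,350,463),("w5",(402,412),296,320,463),("w",(460,500),330,372,463)):
    im=pickle.load(open(f+".pkl","rb"))
    for c in cols:
        print(f,c)
        for r in range(r0,r1):
            o,d=ray(im,(c,r));t=(n/1000-N@o)/(N@d);p=im["pixels"][r,c-2:c+3].astype(float).mean(0)
            print(r,round((U@(o+t*d))*1000,1),int(p.mean()),int(p[0]-p[2]),end=" | ")
        print()
E
```

```text
w9 470
310 525.9 98 73 | 311 526.7 99 74 | 312 527.5 99 73 | 313 528.3 100 75 | 314 529.1 101 75 | 315 529.9 100 74 | 316 530.6 98 66 | 317 531.4 96 44 | 318 532.2 95 17 | 319 533.0 98 2 | 320 533.7 102 0 | 321 534.5 104 -1 | 322 535.3 107 0 | 323 536.0 108 0 | 324 536.8 107 0 | 325 537.5 109 -1 | 326 538.3 111 0 | 327 539.0 117 0 | 328 539.8 130 0 | 329 540.5 139 0 | 330 541.3 141 0 | 331 542.0 135 0 | 332 542.7 114 0 | 333 543.4 79 0 | 334 544.2 41 1 | 335 544.9 16 0 | 336 545.6 16 1 | 337 546.3 19 -2 | 338 547.0 19 0 | 339 547.7 22 0 | 340 548.5 25 0 | 341 549.2 21 1 | 342 549.9 23 0 | 343 550.6 22 0 | 344 551.3 21 1 | 345 551.9 25 -1 | 346 552.6 34 0 | 347 553.3 62 0 | 348 554.0 100 0 | 349 554.7 136 0 | 
w9 480
310 525.7 51 -2 | 311 526.5 51 0 | 312 527.3 53 -2 | 313 528.1 53 0 | 314 528.9 54 0 | 315 529.7 53 1 | 316 530.5 58 3 | 317 531.2 67 3 | 318 532.0 82 0 | 319 532.8 96 0 | 320 533.6 102 -1 | 321 534.3 104 -1 | 322 535.1 106 0 | 323 535.8 108 0 | 324 536.6 108 0 | 325 537.3 109 0 | 326 538.1 109 0 | 327 538.8 115 0 | 328 539.6 126 0 | 329 540.3 137 0 | 330 541.1 142 0 | 33
[... 2028 characters left out ...]
 518.6 47 -2 | 334 519.1 49 -1 | 335 519.5 67 -1 | 336 519.9 105 0 | 337 520.4 145 -1 | 338 520.8 173 -1 | 339 521.2 188 -1 | 340 521.6 194 0 | 341 522.1 196 -1 | 342 522.5 197 0 | 343 522.9 199 0 | 344 523.3 199 0 | 345 523.7 200 0 | 346 524.1 201 -1 | 347 524.5 202 -1 | 348 525.0 202 0 | 349 525.4 202 0 | 350 525.8 201 -1 | 351 526.2 202 -1 | 352 526.6 202 0 | 353 527.0 202 0 | 354 527.4 206 0 | 355 527.8 212 0 | 356 528.2 216 0 | 357 528.6 215 0 | 358 528.9 203 0 | 359 529.3 184 0 | 360 529.7 169 0 | 361 530.1 163 0 | 362 530.5 155 0 | 363 530.9 131 0 | 364 531.2 89 0 | 365 531.6 46 0 | 366 532.0 25 1 | 367 532.4 17 0 | 368 532.8 16 0 | 369 533.1 16 1 | 370 533.5 16 -1 | 371 533.9 12 -1 |
```

Request:
play_rows:
  series:
    - {"fingers":1,"dx":-2,"dy":16,"dz":-17,"turn":0}
    - {"fingers":1,"dx":0,"dy":16,"dz":-17,"turn":0}
    - {"fingers":1,"dx":0,"dy":16,"dz":-17,"turn":0}
    - {"fingers":1,"dx":0,"dy":14,"dz":-17,"turn":0}
    - {"fingers":1,"dx":14,"dy":0,"dz":0,"turn":0}
    - {"fingers":1,"dx":14,"dy":0,"dz":0,"turn":0}
    - {"fingers":1,"dx":12,"dy":0,"dz":0,"turn":0}
    - {"fingers":1,"dx":0,"dy":0,"dz":0,"turn":0}

```text
clock: 13.68
position: [0.633, 0.0546, 0.2174]
ee_rot: [0.022, 0.675, 0.738, 0.001]
contact_force: [0.6, 0.1, 0.9]
width: 0.0002
```

Request:
play_rows:
  series:
    - {"fingers":1,"dx":7,"dy":0,"dz":1,"turn":0}
    - {"fingers":1,"dx":6,"dy":0,"dz":1,"turn":0}
    - {"fingers":1,"dx":3,"dy":0,"dz":1,"turn":0}

```text
clock: 13.93
position: [0.6494, 0.0548, 0.22]
ee_rot: [0.021, 0.675, 0.738, 0.001]
contact_force: [-0.3, 0.1, -0.8]
width: 0.0002
```

Request:
play_rows:
  series:
    - {"fingers":1,"dx":2,"dy":0,"dz":1,"turn":0}

```text
clock: 14.02
position: [0.6519, 0.0546, 0.2213]
ee_rot: [0.021, 0.675, 0.737, 0.001]
contact_force: [0.9, -0.3, -0.7]
width: 0.0003
```

Request:
play_rows:
  series:
    - {"fingers":1,"dx":2,"dy":0,"dz":1,"turn":0}

```text
clock: 14.1
position: [0.6539, 0.0544, 0.2226]
ee_rot: [0.021, 0.675, 0.737, 0.001]
contact_force: [-2.6, 0.3, -0.7]
width: 0.0
```

Request:
play_rows:
  series:
    - {"fingers":1,"dx":2,"dy":0,"dz":2,"turn":0}

```text
clock: 14.18
position: [0.6547, 0.0545, 0.2242]
ee_rot: [0.02, 0.675, 0.737, -0.0]
contact_force: [-3.3, 0.8, -0.8]
width: -0.0001
```

Request:
play_rows:
  series:
    - {"fingers":1,"dx":1,"dy":0,"dz":2,"turn":0}

```text
clock: 14.27
position: [0.655, 0.0544, 0.226]
ee_rot: [0.019, 0.675, 0.737, -0.001]
contact_force: [-1.6, 0.3, -1.8]
width: 0.0002
```

Request:
play_rows:
  series:
    - {"fingers":1,"dx":1,"dy":0,"dz":1,"turn":0}

```text
clock: 14.35
position: [0.6553, 0.0543, 0.227]
ee_rot: [0.018, 0.675, 0.737, -0.002]
contact_force: [-1.3, 0.6, -1.6]
width: -0.0
```

Request:
play_rows:
  series:
    - {"fingers":1,"dx":-18,"dy":0,"dz":-4,"turn":0}
    - {"fingers":1,"dx":-18,"dy":-14,"dz":10,"turn":0}
    - {"fingers":1,"dx":-15,"dy":-18,"dz":20,"turn":0}
    - {"fingers":1,"dx":0,"dy":-18,"dz":20,"turn":0}
    - {"fingers":1,"dx":0,"dy":-18,"dz":16,"turn":0}
    - {"fingers":1,"dx":0,"dy":0,"dz":0,"turn":0}
    - {"fingers":1,"dx":0,"dy":0,"dz":0,"turn":0}

```text
clock: 14.93
position: [0.6044, -0.0157, 0.2936]
ee_rot: [0.022, 0.675, 0.738, 0.001]
contact_force: [-0.1, -0.6, -1.0]
width: -0.0
```

```bash
cat > m2.py <<'E'
from xs import *
import sys,pickle
im=wrist();pickle.dump(im,open(sys.argv[1]+".pkl","wb"));px=im["pixels"].astype(float)
print(np.array(get_state()["position"]).round(4),get_state()["clock"])
def prof(y,n,u0,u1):
    us=np.arange(u0,u1,.25);uv=proj(im,[(U*u+N*n)/1000+Y*y for u in us]).astype(np.float32)
    v=cv2.remap(px.mean(2).astype(np.float32),uv[:,0].reshape(1,-1),uv[:,1].reshape(1,-1),cv2.INTER_LINEAR)[0];return us,v
for nm,n,a,b,ys in(("lip",463,524,554,(.088,.092,.094,.096)),("ptr",457.5,532,556,(.108,.112,.116,.120,.124))):
    for y in ys:
        us,v=prof(y,n,a,b);g=np.gradient(v,.25)
        i=[k for k in range(2,len(g)-2) if abs(g[k])==max(abs(g[k-2:k+3])) and abs(g[k])>4]
        print(nm,y,[(float(us[k]),int(g[k])) for k in i])
E
python3 m2.py w10
```

```text
[ 0.6047 -0.0158  0.2938] 14.9833
lip 0.088 [(527.75, 4), (534.5, -6), (536.25, 7), (539.25, 6), (543.0, 13), (547.25, -52), (549.25, 4), (551.5, 33)]
lip 0.092 [(525.75, 4), (533.75, 9), (535.25, 24), (537.75, 5), (539.75, 4), (542.75, 14), (546.5, -53), (552.0, 4)]
lip 0.094 [(532.0, 4), (535.25, 20), (542.75, 15), (545.75, -58), (550.75, -5), (552.0, 7), (552.75, -5)]
lip 0.096 [(527.25, 7), (528.25, -4), (535.0, 18), (542.5, 12), (544.75, -46), (550.5, -4), (551.25, 4), (553.25, 4)]
ptr 0.108 [(536.0, -15), (540.5, 25), (546.25, 11), (547.75, -7), (549.0, 12), (552.5, -35)]
ptr 0.112 [(535.5, -13), (538.75, 21), (547.0, 22), (549.0, -7), (551.75, -38)]
ptr 0.116 [(533.25, 4), (535.75, -11), (536.75, -9), (538.25, 21), (546.0, 17), (547.75, 6), (548.75, -4), (552.25, -41), (555.25, -4)]
ptr 0.12 [(534.25, -5), (535.5, -16), (538.25, 19), (546.0, 14), (546.75, 14), (552.25, -37)]
ptr 0.124 [(535.75, -16), (538.75, 20), (546.5, 16), (550.0, -4), (552.5, -34)]
```

Request:
play_rows:
  series:
    - {"fingers":1,"dx":0,"dy":0,"dz":30,"turn":0}
    - {"fingers":1,"dx":5,"dy":0,"dz":30,"turn":0}
    - {"fingers":1,"dx":15,"dy":0,"dz":25,"turn":0}
    - {"fingers":1,"dx":15,"dy":0,"dz":10,"turn":0}
    - {"fingers":1,"dx":10,"dy":0,"dz":0,"turn":0}
    - {"fingers":1,"dx":0,"dy":0,"dz":0,"turn":0}
    - {"fingers":1,"dx":0,"dy":0,"dz":0,"turn":0}

```text
clock: 15.57
position: [0.649, -0.0091, 0.3858]
ee_rot: [0.017, 0.673, 0.74, -0.001]
contact_force: [-0.8, 0.1, -0.4]
width: -0.0002
```

```bash
python3 m2.py w11; cat >> xs.py <<'E'
def edge(im,y,n,u):return proj(im,(U*u+N*n)/1000+Y*y)[0]
E
cp w11.pkl a.pkl
```

```text
[ 0.6488 -0.0091  0.3852] 15.6167
lip 0.088 [(541.0, 5), (542.75, 10), (548.5, -21), (550.25, -36), (551.5, -26)]
lip 0.092 [(528.0, 5), (534.5, 13), (537.25, 7), (542.75, 10), (549.5, -31), (553.25, 7)]
lip 0.094 [(533.25, 7), (534.75, 14), (536.25, 14), (537.75, 4), (541.0, 6), (542.75, 10), (547.0, -21), (548.0, -25)]
lip 0.096 [(533.25, 4), (534.75, 16), (536.25, 11), (537.5, 4), (542.0, 9), (545.75, -21), (546.75, -20)]
ptr 0.108 [(543.0, 6), (548.25, 5), (549.25, 6), (553.75, 4)]
ptr 0.112 [(541.5, 6), (543.5, 4), (549.0, 10)]
ptr 0.116 [(538.5, 4), (547.25, 10)]
ptr 0.12 [(537.0, 4), (539.5, 4), (547.25, 9)]
ptr 0.124 [(539.0, 5), (546.0, 9), (547.25, 7)]
```

The lip and pointer agree to about 0.3 mm from both viewpoints. Next is the fan button.

Request:
play_rows:
  series:
    - {"fingers":1,"dx":-35,"dy":0,"dz":0,"turn":0}
    - {"fingers":1,"dx":-35,"dy":10,"dz":0,"turn":0}
    - {"fingers":1,"dx":-30,"dy":25,"dz":0,"turn":0}
    - {"fingers":1,"dx":-25,"dy":30,"dz":0,"turn":0}
    - {"fingers":1,"dx":-20,"dy":35,"dz":0,"turn":0}
    - {"fingers":1,"dx":-5,"dy":40,"dz":0,"turn":0}
    - {"fingers":1,"dx":0,"dy":40,"dz":-5,"turn":0}
    - {"fingers":1,"dx":0,"dy":40,"dz":-10,"turn":0}
    - {"fingers":1,"dx":0,"dy":30,"dz":-20,"turn":0}
    - {"fingers":1,"dx":0,"dy":0,"dz":-35,"turn":0}
    - {"fingers":1,"dx":0,"dy":0,"dz":-35,"turn":0}
    - {"fingers":1,"dx":0,"dy":0,"dz":-35,"turn":0}
    - {"fingers":1,"dx":0,"dy":0,"dz":0,"turn":0}

```text
clock: 16.7
position: [0.4734, 0.2505, 0.2271]
ee_rot: [0.009, 0.672, 0.741, -0.008]
contact_force: [-1.0, 0.0, -0.7]
width: -0.0
```

```bash
python3 - <<'E'
from h import *
import pickle
im=wrist();s=get_state();print(np.array(s["position"]).round(4))
pr=proj(im,[.4999,.2424,.03])[0];print("expected",pr.round())
a=pickle.load(open("v1.pkl","rb"))[0]
for r in masks_of(im,"fan")[:4]:
    m=r["region"];print(round(r["p"],2),r["xy"],m.sum(),im["pixels"][m].mean(0).round(),[atz(im,r["xy"],z).round(4).tolist() for z in(.015,.03,.045)])
    if r["p"]>.4 and np.linalg.norm(np.array(r["xy"])-pr)<60:
        print("tri",tri([ray(im,r["xy"]),ray(a,(349,241.5))]).round(4))
E
```

```text
[0.4752 0.2511 0.2305]
expected [267. 207.]
0.93 [267.8, 206.7] 874 [32. 32. 33.] [[0.5046, 0.2437, 0.015], [0.4995, 0.2437, 0.03], [0.4945, 0.2438, 0.045]]
tri [0.5049 0.244  0.0097]
0.86 [273.8, 122.0] 1080 [184. 102. 126.] [[0.4045, 0.2412, 0.015], [0.4038, 0.2414, 0.03], [0.4031, 0.2415, 0.045]]
0.57 [355.1, 156.6] 1016 [246. 228.  38.] [[0.4334, 0.3382, 0.015], [0.4315, 0.3342, 0.03], [0.4296, 0.3301, 0.045]]
```

The fan button is black at (268,207), clear of the pink (274,122) and yellow (355,157) ones. I descend onto it.

Request:
play_rows:
  series:
    - {"fingers":1,"dx":13,"dy":-4,"dz":-35,"turn":0}
    - {"fingers":1,"dx":13,"dy":-3,"dz":-35,"turn":0}
    - {"fingers":1,"dx":0,"dy":0,"dz":-35,"turn":0}
    - {"fingers":1,"dx":0,"dy":0,"dz":-30,"turn":0}
    - {"fingers":1,"dx":0,"dy":0,"dz":-20,"turn":0}
    - {"fingers":1,"dx":0,"dy":0,"dz":0,"turn":0}

```text
clock: 17.3
position: [0.5195, 0.2474, 0.0938]
ee_rot: [0.021, 0.673, 0.739, 0.016]
contact_force: [-0.9, 0.4, 0.0]
width: 0.0001
```

Request:
play_rows:
  series:
    - {"fingers":1,"dx":0,"dy":0,"dz":0,"turn":0}

```text
clock: 17.38
position: [0.5214, 0.2476, 0.0958]
ee_rot: [0.022, 0.673, 0.739, 0.017]
contact_force: [0.5, -0.1, 0.7]
width: -0.0002
```

Request:
play_rows:
  series:
    - {"fingers":1,"dx":-10,"dy":-2,"dz":-5,"turn":0}
    - {"fingers":1,"dx":-9,"dy":-2,"dz":-8,"turn":0}
    - {"fingers":1,"dx":0,"dy":0,"dz":-10,"turn":0}
    - {"fingers":1,"dx":0,"dy":0,"dz":-10,"turn":0}
    - {"fingers":1,"dx":0,"dy":0,"dz":-6,"turn":0}

```text
clock: 17.8
position: [0.5096, 0.2459, 0.0673]
ee_rot: [0.028, 0.673, 0.738, 0.027]
contact_force: [0.2, 0.3, -0.5]
width: 0.0
```

Request:
play_rows:
  series:
    - {"fingers":1,"dx":-5,"dy":-1,"dz":-8,"turn":0}
    - {"fingers":1,"dx":-5,"dy":-1,"dz":-8,"turn":0}
    - {"fingers":1,"dx":0,"dy":0,"dz":-6,"turn":0}

```text
clock: 18.05
position: [0.5017, 0.2447, 0.0457]
ee_rot: [0.029, 0.673, 0.738, 0.03]
contact_force: [-0.1, 0.6, -0.2]
width: 0.0001
```

Request:
play_rows:
  series:
    - {"fingers":1,"dx":-2,"dy":0,"dz":-5,"turn":0}

```text
clock: 18.13
position: [0.5006, 0.245, 0.0404]
ee_rot: [0.03, 0.673, 0.738, 0.031]
contact_force: [0.3, 0.0, -0.3]
width: 0.0
```

Request:
play_rows:
  series:
    - {"fingers":1,"dx":0,"dy":0,"dz":-4,"turn":0}

```text
clock: 18.22
position: [0.5003, 0.245, 0.0358]
ee_rot: [0.03, 0.673, 0.738, 0.03]
contact_force: [0.2, -0.1, -0.1]
width: -0.0001
```

Position is good; the tip is at about z = 0.025. I creep down.

Request:
play_rows:
  series:
    - {"fingers":1,"dx":0,"dy":0,"dz":-3,"turn":0}

```text
clock: 18.3
position: [0.5006, 0.2451, 0.0325]
ee_rot: [0.03, 0.673, 0.738, 0.03]
contact_force: [-0.8, -0.7, 2.3]
width: 0.0
```

Request:
play_rows:
  series:
    - {"fingers":1,"dx":0,"dy":0,"dz":-3,"turn":0}

```text
clock: 18.38
position: [0.5007, 0.2451, 0.0294]
ee_rot: [0.03, 0.673, 0.738, 0.03]
contact_force: [-1.5, -0.3, 4.1]
width: 0.0002
```

Request:
play_rows:
  series:
    - {"fingers":1,"dx":0,"dy":0,"dz":-3,"turn":0}

```text
clock: 18.47
position: [0.5007, 0.2451, 0.0268]
ee_rot: [0.029, 0.673, 0.738, 0.03]
contact_force: [-7.7, -1.7, 30.7]
width: -0.0001
```

Request:
play_rows:
  series:
    - {"fingers":1,"dx":0,"dy":0,"dz":-3,"turn":0}

```text
clock: 18.55
position: [0.5008, 0.2452, 0.0265]
ee_rot: [0.03, 0.673, 0.738, 0.03]
contact_force: [-12.0, -4.0, 45.0]
width: -0.0005
```

Bottomed out: the force climbed from 4 to 45 N with no further travel. I let it come back up and retreat.

Request:
play_rows:
  series:
    - {"fingers":1,"dx":0,"dy":0,"dz":5,"turn":0}
    - {"fingers":1,"dx":0,"dy":0,"dz":10,"turn":0}
    - {"fingers":1,"dx":0,"dy":0,"dz":20,"turn":0}
    - {"fingers":1,"dx":-3,"dy":0,"dz":30,"turn":0}
    - {"fingers":1,"dx":-5,"dy":0,"dz":35,"turn":0}
    - {"fingers":1,"dx":-10,"dy":-15,"dz":35,"turn":0}
    - {"fingers":1,"dx":-15,"dy":-30,"dz":20,"turn":0}
    - {"fingers":1,"dx":10,"dy":-35,"dz":15,"turn":0}
    - {"fingers":1,"dx":20,"dy":-35,"dz":0,"turn":0}
    - {"fingers":1,"dx":20,"dy":-35,"dz":0,"turn":0}
    - {"fingers":1,"dx":20,"dy":-35,"dz":20,"turn":0}
    - {"fingers":1,"dx":15,"dy":-35,"dz":20,"turn":0}
    - {"fingers":1,"dx":15,"dy":-20,"dz":20,"turn":0}
    - {"fingers":1,"dx":0,"dy":0,"dz":0,"turn":0}
    - {"fingers":1,"dx":0,"dy":0,"dz":0,"turn":0}

```text
clock: 19.8
position: [0.5711, -0.0001, 0.2684]
ee_rot: [0.037, 0.672, 0.739, 0.037]
contact_force: [0.1, 0.1, -0.9]
width: -0.0002
```

```bash
python3 m2.py w12; python3 -c "
from h import *
t=get_image('top');save(t,'top1.png')
print(get_state()['contact_force'])
a=cv2.imread('pics/top0.png');b=cv2.imread('pics/top1.png')
cv2.imwrite('pics/cmp.png',np.hstack([a[60:310,20:410],b[60:310,20:410]]))"
```

```text
[ 0.5717 -0.      0.2686] 19.85
lip 0.088 [(525.5, 4), (527.0, 7), (532.75, -18), (534.0, 7), (534.75, 6), (536.75, 6), (540.0, 4), (542.75, 12), (545.5, -52), (548.0, 4), (548.75, -5), (550.0, 8), (551.25, 7), (552.5, -6)]
lip 0.092 [(525.5, 4), (526.75, 5), (532.5, -19), (534.75, 11), (536.0, 12), (537.25, 5), (538.75, 4), (542.75, 18), (545.75, -50), (548.0, -15), (549.75, -6), (550.5, 5), (551.5, -8), (552.25, 10)]
lip 0.094 [(532.5, -11), (535.5, 15), (536.25, 12), (542.75, 13), (545.25, -55), (548.0, -8), (550.5, -7), (552.25, -6)]
lip 0.096 [(527.5, 4), (532.5, -6), (533.25, 6), (534.5, 13), (536.0, 16), (542.5, 9), (544.5, -42), (546.5, 11), (548.25, 4), (551.0, -11)]
ptr 0.108 [(533.25, 5), (534.0, -7), (536.5, 5), (539.25, 27), (545.25, 4), (548.25, -30), (554.0, -4), (555.0, 8)]
ptr 0.112 [(535.25, 5), (538.5, 24), (546.0, 14), (548.25, -34), (552.5, 4)]
ptr 0.116 [(534.5, 6), (536.5, 10), (538.25, 19), (545.5, 12), (548.75, -37), (553.0, 4)]
ptr 0.12 [(533.0, 4), (537.75, 25), (543.0, 6), (545.25, 9), (548.0, -31), (551.75, -6), (554.75, 5)]
ptr 0.124 [(533.75, 4), (534.5, -4), (537.0, 14), (538.25, 23), (539.5, 8), (546.0, 14), (548.25, -29), (551.75, -4), (553.5, 4), (554.75, -6)]
[-0.42541722  0.46738809  0.02566395]
```

View pics/cmp.png

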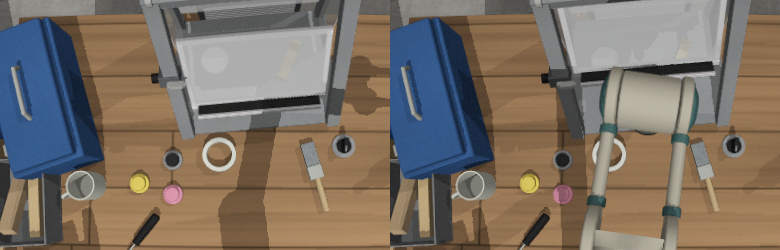

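The window is raised with its lip at the pointer. In the before/after top views the fan, dial, brush, tape, mug and look-alikes look unmoved. The last measurement has lip_end at 542.4 mm and the mark at 542.0 mm along the slope.

```bash
python3 -c "
from rig import *
print(sign_off())"
```

```text
the job is handed in; nothing more can be done
None
```

The window is up at the pointer, the fan button has been pressed, and I handed the job in at about 20 s of the 58 s allowed.

- **Window:** I pushed it up with the closed fingers against the lower outer edge of the lip, in three pushes without pinching. The tool could only point straight down, so the fingers bore on that edge rather than flat under the lip. In the long first push that was about 35 mm above the fingertips.
- **Mark:** The last wrist view, taken after the fan press, put the lip end within about 0.4 mm of the pointer along the slope. Two earlier views also agreed to about 0.3 mm. I reckon the overall uncertainty is about 1 mm.
- **Fan button:** I pressed the black one until it bottomed out. The force rose from 4 N to 45 N with no further travel. I then lifted off, but did not measure the button's return separately.
- **Other things:** The before and after top views show the dial, tape, brush, mug, clamp and the pink and yellow look-alikes where they were. The thinner bottle was outside that crop, most of the tape was hidden by the arm, and I did not check the tin and bracket in the hood closely.
- **First contact:** The lip did not move on a straight forward push of about 18 N, so I added an upward motion and it slid at 2 to 4 N.

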